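Load the blue cell module into the slide-out tester

TASK

Pull the tester's chassis out by its bar handle until it locks, and only then lift the blue-capped module out of the white comb carrier, where only its ends can be gripped, and stand it upright on the blue pad and let go, to change your grip: in the chassis there is room for fingers at its sides only. Lower it (do not drop it) upright into the green nest of the chassis, let go, press the yellow release so that the chassis unlocks, and push the chassis fully home with the module standing in its nest. Leave the other modules and the loose things on the table where they are.

Things in the scene. Friction and masses are not known exactly. Their poses are not given: they have to be found in the camera images.
- handle (a point): Centre of the chassis's dark bar handle: level round bar, 12 mm thick, 104 mm long along own y, 95 mm above the table, on two 10 mm rods at y = +-45 mm, its axis 46 mm in front of the grey panel. Own x points level into the tester: pull along -x, push home along +x; z up. Pinch the bar from above, a finger either side.
- panel_top (a point): Middle of the top edge of the chassis's grey front panel (186 mm wide, 12 mm thick, same axes as the handle), 122 mm above the table. The tester's grey housing behind it is 190 mm wide, 260 mm deep and 140 mm high.
- chassis (a joint): How far the chassis is out, m: 0 home, 0.125 locked, hard stop 0.133; starts 0 to 0.025. Slides rub with 2.5 N; a weak closing spring (40 N/m, none at home) adds up to 5 N. Let go past 0.125 it settles back on its catch at 0.125. Once unlocked it glides in by itself only to some 0.05 to 0.09 and stays there, to be pushed home.
- release_top (a point): Centre of the top of the yellow release button, 32 mm across, on the housing's top, 30 mm behind its front face and 66 mm to its own +y side. Held down (144 mm above the table) while the chassis is not locked; pops up to 156 mm when it locks. Pressed down to 144 mm (about 3 N; stop at 142) it unlocks the chassis, which glides in; the button then stays down.
- release (a joint): Height of the release button, m: about 0 when down (chassis not locked), 0.012 when popped up (chassis locked).
- nest (a point): Centre of the floor, 24 mm above the table, of the green nest in the chassis; moves with it, axes as the handle's, 92 mm behind the handle. Takes a module with its 60 mm length along x: 68 mm long between panel and tower, so no room for fingers at the ends; 50 mm wide between lips 8 mm high and 5 mm thick, beyond which tray walls 20 mm high stand at y = +-60 mm.
- tower_top (a point): Middle of the top of the green contact tower (20 mm along x, 50 mm wide, 90 mm above the nest's floor) at the +x end of the nest, on the chassis.
- blue_module_center (a point): Centre of the module to load: grey upright block with a blue top, 60 mm (own x) by 40 mm (own y) by 90 mm high (z), 0.2 to 0.45 kg, centre 45 mm above its foot. Stands in one of the carrier's three slots at the start. The narrow ends are 60 mm apart along own x, the broad sides 40 mm apart along own y. It may be turned end for end.
- orange_module_center (a point): Centre of a like module with an orange top, in another slot of the carrier; leave it.
- white_module_center (a point): Centre of a like module with a white top, in another slot of the carrier; leave it.
- carrier: Fixed white comb carrier, origin under its centre: base 190 (own x) by 90 by 10 mm; modules stand on it at x = -56, 0, 56 mm, length along own y. Fins (8 mm thick, 44 mm long, top 100 mm above the table as the modules' tops) stand 4 mm from the broad sides, so only the ends can be gripped. Lips 16 mm above the table stand 5 mm beyond the ends: lift straight up.
- pad: Blue square pad, 130 by 130 mm, 4 mm thick, fixed flat on the table, origin at the centre of its underside. It lies to one side of the tester, the carrier to the other.
- jar: Amber jar, 54 mm across and 68 mm high, origin at the centre of its foot, standing just beyond the pad's edge; leave it.
- driver: Blue-handled screwdriver, 170 mm long, lying on the table in front of the robot; leave it.
- wash_bottle: White bottle, 68 mm across and 170 mm high, at the back; leave it.
- tape: Black tape dispenser, 150 by 55 mm and 86 mm high, at the back; leave it.
Things that resemble listed ones, but are neither listed nor needed, are in the scene too. Of the things shaped like the pad, the blue one is meant.

How it is judged:
By the outcome, as a careful person would: the job done as asked, in the order asked, and still so for the second after the job is handed in, with the robot touching nothing.
It also fails if it takes over 72 s, if anything falls off the work surface, if the arm or the gripper's body presses on something with over 40 N, if the wrist force passes 120 N, or if a joint passes its speed limit or range.

ROBOT

A 6-joint arm with a two-finger parallel gripper is mounted at the origin on the work surface. World frame = base frame: x ahead of the robot, y to its left, z up, the work surface at z = 0. Lengths are in m, angles in rad, forces in N, time in s.
With the tool pointing down it reaches from about 0.3 to 0.775 m from the base axis. Payload 14.6 kg.
Tool frame: the origin (TCP) lies midway between the tips of the shut fingers; the grasp point (between the pads) lies 19 mm behind it; x points along the fingers, y is the direction in which the jaws open and shut, and the axes are right-handed (so a half turn about x gives the same grasp; the last joint's range is limited). The gripper opens to 85 mm and grips with 20 to 120 N. Pads are 22 mm wide; open, the fingers measure 114 mm over their backs; the gripper's body (76 mm by 85 mm) begins 54 mm behind the grasp point. The pads swing forward as they close: fully open they stand 13 mm farther back than shut.
Start: joints at [-1.312, 0.3, 1.521, -0, 1.321, -0.067], TCP at [0.176, -0.521, 0.231] pointing down, gripper open.
Joint ranges: [-3.03, 3.03], [-0.79, 2.21], [0.23, 2.52], [-1.04, 4.18], [0, 3.07], [-2.55, 2.55]. Speed limits (rad/s): [2.22, 2.22, 2.57, 3.14, 3.14, 3.14].

INTERFACE

Orientations are given as a unit quaternion [x, y, z, w].
In Python, from cell import arm gives the robot as it stands.
- The arm moves only by the shell command python3 -m handwheel 'ROWS' [OPENING] [FORCE]. ROWS is a JSON object of lists of equal length, an entry for each row: "delta_pos": the shift along the world's x, y, z in mm, a list of three; "delta_rot": the turn, a rotation vector about the world's x, y, z in rad, a list of three. A call has 1 to 12 rows; each row is the pose to reach, as a shift and turn from the pose commanded when the call began; what a row does not reach only later rows make up. A row lasts 1/10 s, in which the tool goes at most 50 mm and 8.59 degrees, less where a joint would pass 70% of its speed; a pose out of reach is approached as far as the arm can. A call with a gripper value outside its range is refused whole. OPENING is the closure, from -1 (fully open) to 1 (shut), so that 0 is half open, set as the call begins (- or left out, the last holds). The fingers move at their own pace and stop on an object; FORCE is the grip in N (left out, the last holds). Time passes only in rows, so rows that repeat a pose let the fingers close. It gives the time, the measured TCP pose, the force and the opening at its end, in the units of the state.
- arm.state(): the state, without advancing time (a new reading comes with each control period).
- arm.camera(name): name is "scene" or "top"; returns a dict with "pixels" (420x560x3 uint8, red, green, blue), "K" (3x3 intrinsics, pixels), "k1" (the pictures are not rectified: a ray, as slopes to the right and down, at radius r is drawn at 1 + k1 r^2 times it, then the intrinsics apply), "extrinsics" (4x4, takes a point from camera to world coordinates). Camera axes: x right, y down, z forward; pixel columns grow to the right and rows downward; lengths in m; the calibration is good to about 2 mm. A picture is of the moment at which its call begins. There is no depth.
- arm.finish_job(): hands the job in, once; it reports no verdict.
The state is a dict: "time_s": time; "qpos": joint angles; "joint_vel": joint speeds; "tau": joint torques, N m; "ee_pos": TCP position; "tool_rot": TCP orientation; "wrist_force": force on the tool from outside, world axes, zero at the start; "moment": the same for the moment, N m; "finger_gap": opening from 0.0 (shut) to 1.0 (fully open).
Only numpy, scipy, OpenCV 4.12 (cv2) and the standard library are available. Lean on these libraries where they do the work, as an engineer would, in place of code of your own. Each camera call takes 0.05 s, during which the arm holds its last target.

## Working session

There is one attempt and no reset: what is moved stays moved. The work goes in short steps, Python scripts to look and compute and a shell command to move; the robot and the scene stay as the last step left them, time stands still between calls to the robot, and variables do not carry over. Pictures are saved under pics/ and viewed, and the job is handed in when it is done.

```bash
ls; mkdir -p pics
cat > h.py <<'E'
import numpy as np,cv2
from cell import arm
def shot(name,fn):
    c=arm.camera(name); cv2.imwrite('pics/'+fn+'.png',c['pixels'][:,:,::-1]); np.savez('pics/'+fn+'.npz',**{k:np.array(v) for k,v in c.items()}); return c
def load(fn): return dict(np.load('pics/'+fn+'.npz'))
def ray(c,uv):
    K=np.array(c['K']);k1=float(c['k1']);E=np.array(c['extrinsics'])
    d=np.array([(uv[0]-K[0,2])/K[0,0],(uv[1]-K[1,2])/K[1,1]]);s=d.copy()
    for _ in range(30): s=d/(1+k1*(s@s))
    v=E[:3,:3]@np.array([s[0],s[1],1.]);return E[:3,3],v/np.linalg.norm(v)
def onz(c,uv,z):
    o,v=ray(c,uv);return o+v*(z-o[2])/v[2]
def proj(c,p):
    K=np.array(c['K']);k1=float(c['k1']);E=np.array(c['extrinsics'])
    q=E[:3,:3].T@(np.array(p)-E[:3,3]);s=q[:2]/q[2];s=s*(1+k1*(s@s));return K[0,0]*s[0]+K[0,2],K[1,1]*s[1]+K[1,2]
E
python3 - <<'E'
from h import *
for n in('scene','top'):
    c=shot(n,n+'0');print(c['K'],c['k1'],c['extrinsics'])
s=arm.state();print(s)
E
```

```text
pics
[[481.13837937   0.         278.82163623]
 [  0.         481.13837937 203.79213744]
 [  0.           0.           1.        ]] -0.1377526920856247 [[-0.26986675  0.67052768 -0.69106046  1.25992174]
 [ 0.96286179  0.19411507 -0.18766064  0.23018808]
 [ 0.0083136  -0.71603908 -0.69801069  0.89014898]
 [ 0.          0.          0.          1.        ]]
[[418.19291406   0.         281.69419644]
 [  0.         418.19291406 211.85403871]
 [  0.           0.           1.        ]] -0.11550104659158773 [[-0.02553762 -0.99379981  0.10821165  0.40613249]
 [-0.9996595   0.02596752  0.00256524  0.00422671]
 [-0.00535932 -0.10810929 -0.99412457  1.02412572]
 [ 0.          0.          0.          1.        ]]
{'time_s': 0.1, 'qpos': array([-1.31158862e+00,  3.00429357e-01,  1.52149751e+00,  1.57634316e-06,
        1.32068289e+00, -6.65922397e-02]), 'joint_vel': array([ 4.11269058e-04, -1.78867230e-03, -1.82330084e-03, -1.88852360e-05,
        6.15611676e-04,  5.08295910e-04]), 'tau': array([ 6.44189640e-04, -5.44377279e+01, -3.62371981e+01, -1.23679811e-04,
        3.03322413e-03, -1.19361144e-05]), 'ee_pos': array([ 0.17598786, -0.52087636,  0.23077956]), 'tool_rot': array([-0.69771137, -0.11503674,  0.69777945, -0.11432077]), 'wrist_force': array([ 0.13116006, -0.07676596, -0.61263066]), 'moment': array([-0.0188475 ,  0.00070428,  0.01144113]), 'finger_gap': 0.9997910684843679}
```

View pics/scene0.png

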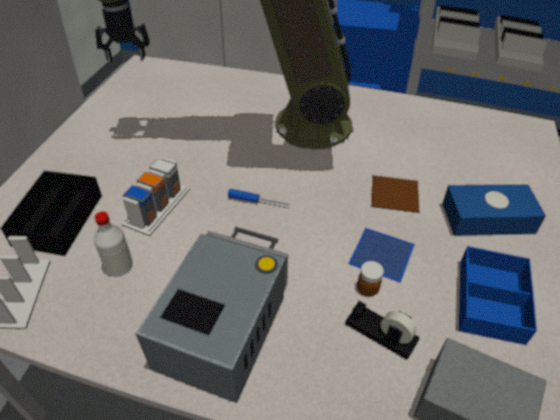

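View pics/top0.png

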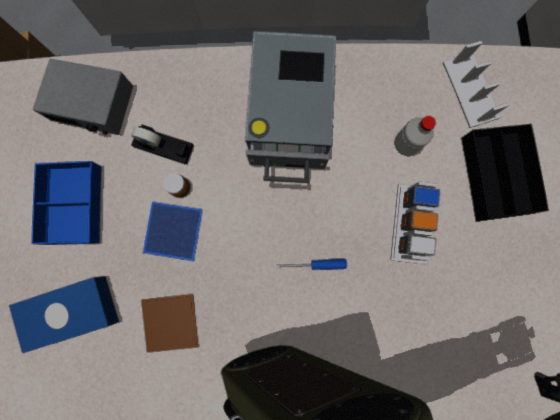

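The overview shows the tester with its handle near (287,178) in the top view, the yellow button at (259,128), the pad at (173,231) and the blue module at (427,196). Next I'll zoom in.

Run:
```python
from h import *
t=cv2.imread('pics/top0.png');s=cv2.imread('pics/scene0.png')
a=cv2.resize(t[90:270,230:350],None,fx=3.3,fy=3.3,interpolation=cv2.INTER_CUBIC)
b=cv2.resize(t[170:275,380:450],None,fx=5.6,fy=5.6,interpolation=cv2.INTER_CUBIC)
h=max(a.shape[0],b.shape[0]);o=np.zeros((h,a.shape[1]+b.shape[1],3),np.uint8);o[:a.shape[0],:a.shape[1]]=a;o[:b.shape[0],a.shape[1]:]=b
cv2.imwrite('pics/z1.png',o)
cv2.imwrite('pics/z2.png',cv2.resize(s[150:310,110:310],None,fx=3.7,fy=3.7,interpolation=cv2.INTER_CUBIC))
```

```text
(no output)
```

View pics/z1.png

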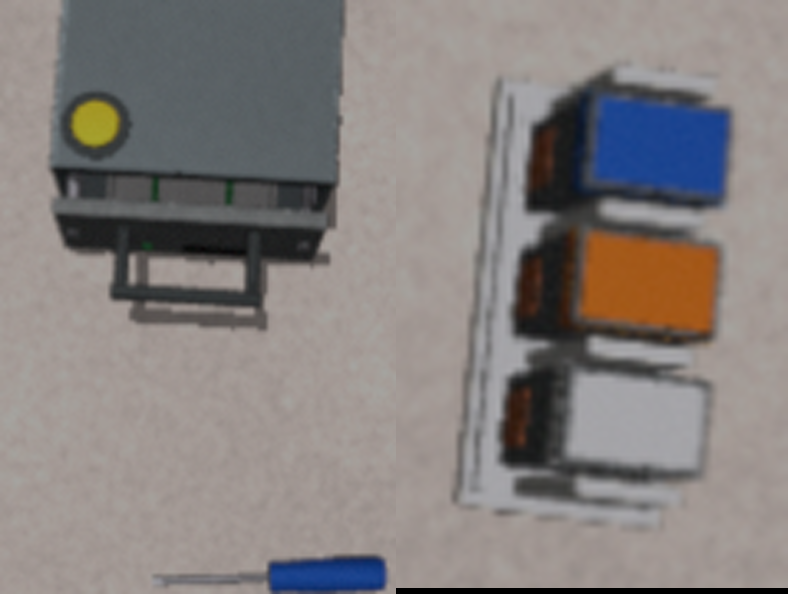

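View pics/z2.png

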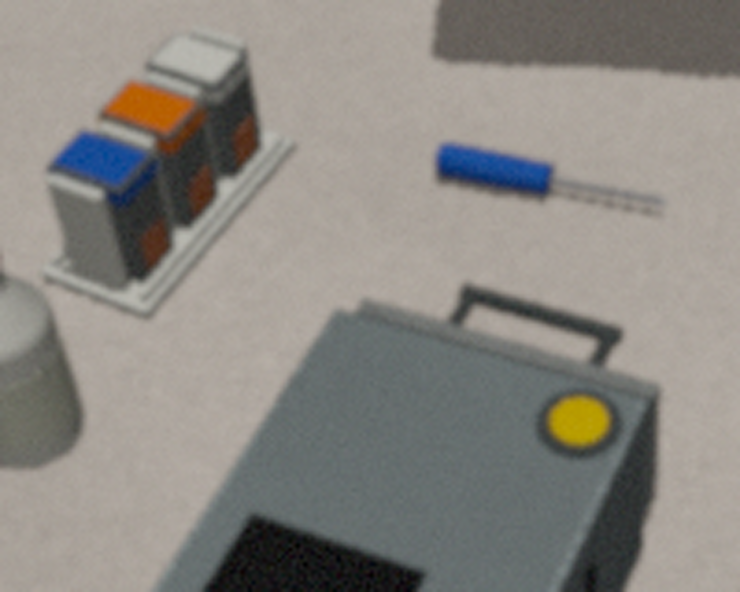

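The zoom shows the bar handle ends at crop (113,292) and (262,300), which is top-view (264.2,178.5) and (309.4,180.9). The module caps are clearly visible.

```bash
cat >> h.py <<'E'
def rect(c,lo,hi,roi,z):
    im=c['pixels'];hsv=cv2.cvtColor(im,cv2.COLOR_RGB2HSV);m=cv2.inRange(hsv,np.array(lo),np.array(hi));M=np.zeros_like(m);u0,u1,v0,v1=roi;M[v0:v1,u0:u1]=m[v0:v1,u0:u1]
    ct=max(cv2.findContours(M,0,cv2.CHAIN_APPROX_NONE)[0],key=cv2.contourArea)[:,0,:]
    P=np.array([onz(c,p.astype(float),z)[:2] for p in ct])
    r=cv2.minAreaRect((P*1000).astype(np.float32));(x,y),(w,h),a=r
    if w<h: w,h=h,w;a+=90
    a=(a+90)%180-90
    return x,y,w,h,a
E
python3 - <<'E'
from h import *
t=load('top0');s=load('scene0')
B=([100,150,60],[130,255,255])
print('blue top',rect(t,*B,(405,450,180,210),.1)); print('blue scene',rect(s,*B,(115,160,175,225),.1))
print('orange',rect(t,[5,150,120],[20,255,255],(405,450,200,235),.1),rect(s,[5,150,120],[20,255,255],(130,170,165,190),.1))
print('pad',rect(t,*B,(135,210,195,265),.004)); print(rect(s,*B,(340,420,225,285),.004))
for c,roi in((t,(240,280,110,145)),(s,(240,290,245,280))): print('btn',rect(c,[22,150,80],[35,255,255],roi,.144))
l,r=onz(t,(264.2,178.5),.095),onz(t,(309.4,180.9),.095);print('handle',l,r,(l+r)/2,np.linalg.norm(l-r),np.degrees(np.arctan2(*(l-r)[:2])))
f=lambda x,y:(x/3.7+110,y/3.7+150)
l,r=onz(s,f(617,336),.095),onz(s,f(467,292),.095);print('handle',l,r,(l+r)/2,np.linalg.norm(l-r))
g=lambda x,y:(x/3.3+230,y/3.3+90)
for p,z in(((52,198),.122),((331,214),.122),((53,168),.14),((338,185),.14)):print(onz(t,g(*p),z))
# jar
hsv=cv2.cvtColor(t['pixels'],cv2.COLOR_RGB2HSV);print('jar top',onz(t,(176,182),.068),'white mod',onz(t,(639/5.6-0+0,0),.1)[:0])
E
```

```text
blue top (534.7860107421875, -322.3275146484375, 51.77167510986328, 33.492767333984375, 80.71353149414062)
blue scene (535.5712280273438, -325.4291076660156, 49.78390884399414, 31.445573806762695, 81.44218444824219)
orange (480.0800476074219, -313.84619140625, 53.22382354736328, 33.15146255493164, 81.35857391357422) (480.2974548339844, -316.8763732910156, 53.19373321533203, 33.80823516845703, 81.80377197265625)
pad (477.68890380859375, 278.03179931640625, 127.04975128173828, 126.19454193115234, 79.68977355957031)
(484.6667785644531, 310.2297058105469, 123.51850891113281, 55.598201751708984, -9.614028930664062)
btn (687.9548950195312, 52.27124786376953, 29.436229705810547, 28.363243103027344, -1.1070022583007812)
btn (690.6703491210938, 50.751121520996094, 32.75187683105469, 31.673908233642578, 16.10066795349121)
handle [0.58400287 0.04416353 0.095     ] [ 0.57582134 -0.05761978  0.095     ] [ 0.57991211 -0.00672812  0.095     ] 0.10211160156712247 4.595658000803557
handle [0.58609018 0.04348561 0.095     ] [ 0.57724857 -0.05375949  0.095     ] [ 0.58166938 -0.00513694  0.095     ] 0.09764622171400784
[0.6441233  0.08257854 0.122     ]
[ 0.62818354 -0.1040507   0.122     ]
[0.65970063 0.08008798 0.14      ]
[ 0.64321702 -0.10733321  0.14      ]
jar top [0.58692039 0.25215804 0.068     ] white mod []
```

Run:
```python
from h import *
from scipy.spatial.transform import Rotation as R
s=arm.state();M=R.from_quat(s['tool_rot']).as_matrix();print(M.round(4));print(np.degrees(np.arctan2(M[1,1],M[0,1])))
t=load('top0');sc=load('scene0')
print('bottle cap',onz(t,(428,123),.17),onz(sc,(102,217),.17))
for n,p in(('handle top',(287,190)),):pass
```

```text
[[-3.000e-04  3.201e-01 -9.474e-01]
 [ 1.000e-03 -9.474e-01 -3.201e-01]
 [-1.000e+00 -1.000e-03 -1.000e-04]]
-71.3330586979299
bottle cap [ 0.68240381 -0.31191626  0.17      ] [ 0.68959035 -0.31214758  0.17      ]
```

```bash
python3 -m handwheel '{"delta_pos":[[45,50,0],[75,90,0],[110,130,0],[140,170,0],[170,210,0],[200,250,0],[230,290,0],[260,330,0],[290,370,0],[320,410,0],[350,450,0],[380,485,0]],"delta_rot":[[0,0,0.12],[0,0,0.24],[0,0,0.36],[0,0,0.48],[0,0,0.6],[0,0,0.72],[0,0,0.84],[0,0,0.96],[0,0,1.06],[0,0,1.157],[0,0,1.157],[0,0,1.157]]}' 0.15 60
python3 - <<'E'
from h import *
print(arm.state()['qpos'])
E
```

```text
time_s: 1.3
ee_pos: [0.5464, -0.0466, 0.2311]
tool_rot: [-0.521, -0.478, 0.521, -0.478]
wrist_force: [-0.0, -0.8, 0.5]
finger_gap: 0.424
[-1.51923367e-01  2.96534718e-01  1.52567914e+00 -6.49183495e-05
  1.31966337e+00 -6.43812021e-02]
```

```bash
python3 -m handwheel '{"delta_pos":[[25,30,0],[25,30,0],[25,30,-20],[25,30,-50],[25,30,-50],[25,30,-50]],"delta_rot":[[0,0,0],[0,0,0],[0,0,0],[0,0,0],[0,0,0],[0,0,0]]}'
python3 - <<'E'
from h import *
shot('scene','s1');c=shot('top','t1')
a=load('s1')['pixels'][:,:,::-1][150:310,160:310];b=c['pixels'][:,:,::-1][90:250,220:350]
a=cv2.resize(a,(400,427));b=cv2.resize(b,(347,427));cv2.imwrite('pics/z3.png',np.hstack([a,b]));print(arm.state()['ee_pos'])
E
```

```text
time_s: 1.9
ee_pos: [0.5705, -0.0191, 0.1818]
tool_rot: [-0.521, -0.478, 0.522, -0.477]
wrist_force: [0.1, -0.1, 0.9]
finger_gap: 0.426
[ 0.57108132 -0.01903644  0.18289919]
```

View pics/z3.png

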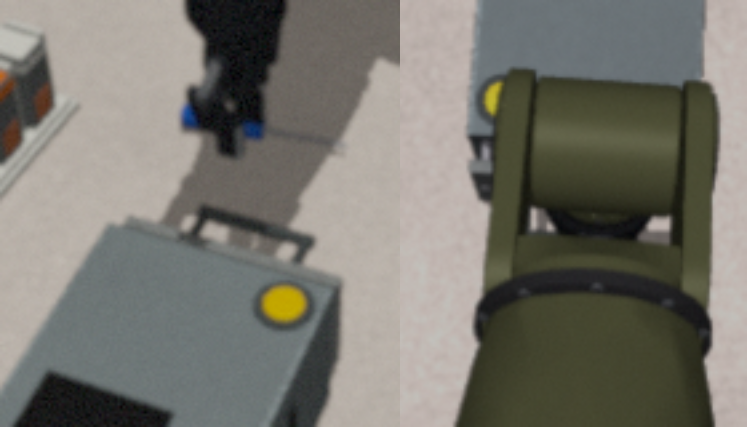

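The gripper is above and in front of the handle. The move fell short, so I'll use the measured pose: 10 mm in x and 13 mm in y still to go.

```bash
python3 -m handwheel '{"delta_pos":[[10,13,0],[10,13,-20],[10,13,-40],[10,13,-60],[10,13,-80],[10,13,-95],[10,13,-106],[10,13,-106],[10,13,-106]],"delta_rot":[[0,0,0],[0,0,0],[0,0,0],[0,0,0],[0,0,0],[0,0,0],[0,0,0],[0,0,0],[0,0,0]]}'
python3 - <<'E'
from h import *
c=shot('scene','s2')
a=c['pixels'][:,:,::-1][150:310,160:310]
cv2.imwrite('pics/z4.png',cv2.resize(a,(560,597)))
E
```

```text
time_s: 2.9
ee_pos: [0.581, -0.0056, 0.0757]
tool_rot: [0.522, 0.477, -0.521, 0.478]
wrist_force: [0.6, 0.5, -0.2]
finger_gap: 0.424
```

View pics/z4.png

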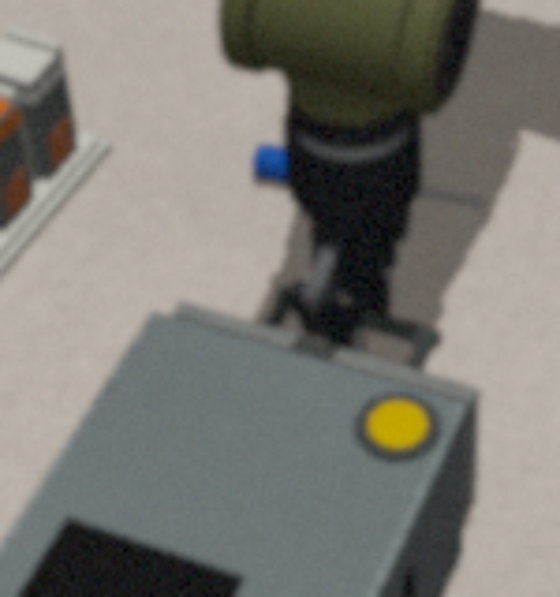

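The gripper straddles the bar with no contact force, so I'll close it.

```bash
python3 -m handwheel '{"delta_pos":[[0,0,0],[0,0,0],[0,0,0],[0,0,0],[0,0,0],[0,0,0]],"delta_rot":[[0,0,0],[0,0,0],[0,0,0],[0,0,0],[0,0,0],[0,0,0]]}' 1 60
```

```text
time_s: 3.55
ee_pos: [0.581, -0.0058, 0.0758]
tool_rot: [0.522, 0.477, -0.521, 0.478]
wrist_force: [1.3, -0.2, 6.1]
finger_gap: 0.119
```

```bash
python3 -m handwheel '{"delta_pos":[[-10,1,0],[-25,2,0],[-40,3.5,0],[-55,5,0],[-70,6,0],[-80,7,0],[-90,8,0],[-95,8,0],[-100,8.5,0],[-105,9,0],[-105,9,0]],"delta_rot":[[0,0,0],[0,0,0],[0,0,0],[0,0,0],[0,0,0],[0,0,0],[0,0,0],[0,0,0],[0,0,0],[0,0,0],[0,0,0]]}'
python3 - <<'E'
from h import *
c=shot('scene','s3')
cv2.imwrite('pics/z5.png',cv2.resize(c['pixels'][:,:,::-1][130:310,150:310],(530,597)))
E
```

```text
time_s: 4.65
ee_pos: [0.476, 0.0031, 0.0758]
tool_rot: [0.522, 0.477, -0.521, 0.478]
wrist_force: [2.7, -1.8, 4.3]
finger_gap: 0.117
```

View pics/z5.png

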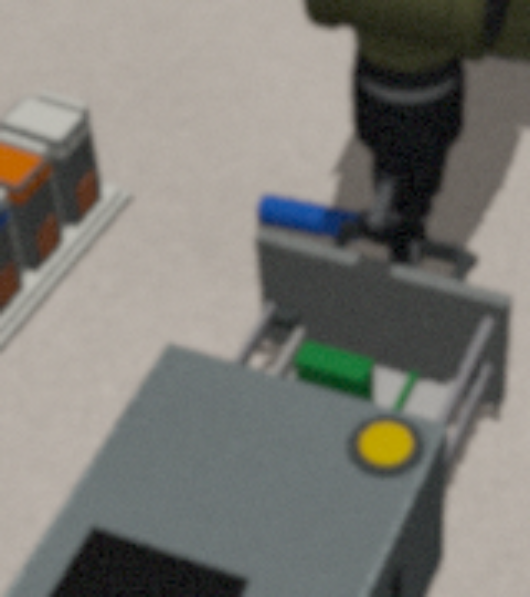

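The chassis is following the pull, and the button is still down. I'll continue in small steps.

```bash
python3 -m handwheel '{"delta_pos":[[-3,0,0],[-6,0.5,0],[-8,0.5,0],[-8,0.5,0]],"delta_rot":[[0,0,0],[0,0,0],[0,0,0],[0,0,0]]}'
python3 - <<'E'
from h import *
c=shot('scene','s4')
r=rect(c,[22,150,80],[35,255,255],(225,300,235,290),.144);print(r)
E
python3 -m handwheel '{"delta_pos":[[-2,0,0],[-4,0.5,0],[-4,0.5,0]],"delta_rot":[[0,0,0],[0,0,0],[0,0,0]]}'
python3 - <<'E'
from h import *
c=shot('scene','s5')
r=rect(c,[22,150,80],[35,255,255],(225,300,235,290),.144);print(r)
E
```

```text
time_s: 5.1
ee_pos: [0.4684, 0.0037, 0.0758]
tool_rot: [0.522, 0.477, -0.521, 0.478]
wrist_force: [4.8, -1.0, 5.1]
finger_gap: 0.117
(685.7930297851562, 49.27845764160156, 35.99268341064453, 32.65634536743164, 53.93841552734375)
time_s: 5.45
ee_pos: [0.4644, 0.0041, 0.0758]
tool_rot: [0.522, 0.477, -0.521, 0.478]
wrist_force: [4.8, -1.2, 5.7]
finger_gap: 0.118
(685.7930297851562, 49.27845764160156, 35.99268341064453, 32.65634536743164, 53.93841552734375)
```

Run:
```python
from h import *
a=load('s3');b=load('s5')
cv2.imwrite('pics/z6.png',np.hstack([cv2.resize(x['pixels'][:,:,::-1][190:310,200:300],(390,468)) for x in(a,b)]))
```

```text
(no output)
```

View pics/z6.png

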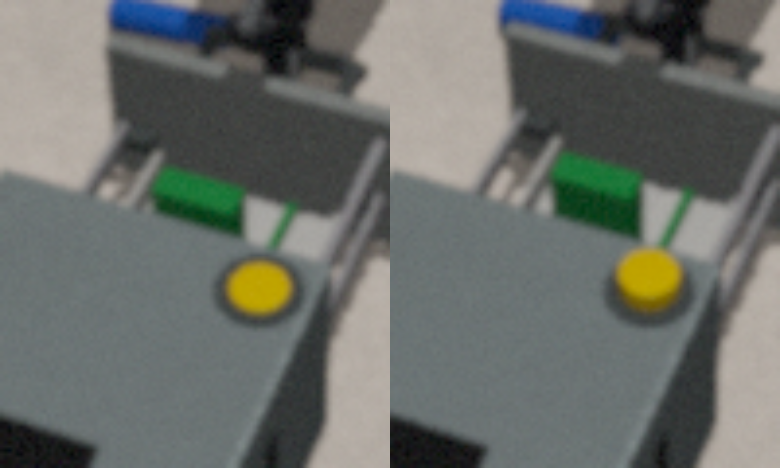

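The button has popped up, so the chassis is locked. Now I'll let go and lift.

```bash
python3 -m handwheel '{"delta_pos":[[0,0,0],[0,0,0],[0,0,0],[0,0,20],[0,0,55],[0,0,100],[0,0,140],[0,0,165],[0,-20,165],[0,-60,165]],"delta_rot":[[0,0,0],[0,0,0],[0,0,0],[0,0,0],[0,0,0],[0,0,0],[0,0,0],[0,0,0],[0,0,0],[0,0,-0.12]]}' 0.15
python3 -m handwheel '{"delta_pos":[[10,-40,0],[20,-80,0],[30,-120,0],[40,-160,0],[50,-200,0],[60,-240,0],[70,-270,0],[70,-270,0],[70,-270,0],[70,-270,0],[70,-270,0],[70,-270,0]],"delta_rot":[[0,0,-0.13],[0,0,-0.26],[0,0,-0.39],[0,0,-0.52],[0,0,-0.65],[0,0,-0.78],[0,0,-0.91],[0,0,-1.04],[0,0,-1.17],[0,0,-1.3],[0,0,-1.42],[0,0,-1.52]]}' -1
```

```text
time_s: 6.5
ee_pos: [0.4636, -0.055, 0.2409]
tool_rot: [0.549, 0.446, -0.548, 0.446]
wrist_force: [0.5, -0.0, -0.0]
finger_gap: 0.424
time_s: 7.7
ee_pos: [0.5334, -0.3255, 0.2398]
tool_rot: [-0.704, 0.057, 0.705, 0.057]
wrist_force: [-0.4, 0.1, 0.2]
finger_gap: 1.001
```

Run:
```python
from h import *
from scipy.spatial.transform import Rotation as R
s=arm.state();M=R.from_quat(s['tool_rot']).as_matrix();print(s['time_s'],s['ee_pos'],np.degrees(np.arctan2(M[1,1],M[0,1])),np.degrees(s['qpos']),s['finger_gap'])
t=shot('top','t6');c=shot('scene','s6')
B=([100,150,60],[130,255,255])
print(rect(c,*B,(115,160,175,225),.1))
o=np.hstack([cv2.resize(c['pixels'][:,:,::-1][130:280,100:300],(400,300)),cv2.resize(t['pixels'][:,:,::-1][90:270,210:450],(400,300))]);cv2.imwrite('pics/z7.png',o)
```

```text
7.7 [ 0.53339722 -0.32553591  0.23975734] -99.2864084703428 [-3.47549024e+01  2.66082036e+01  7.31184068e+01  2.96274322e-03
  8.03519205e+01  6.45309854e+01] 1.0007859193126214
(535.572021484375, -324.0483093261719, 49.91898727416992, 29.50961685180664, 85.54397583007812)
```

View pics/z7.png

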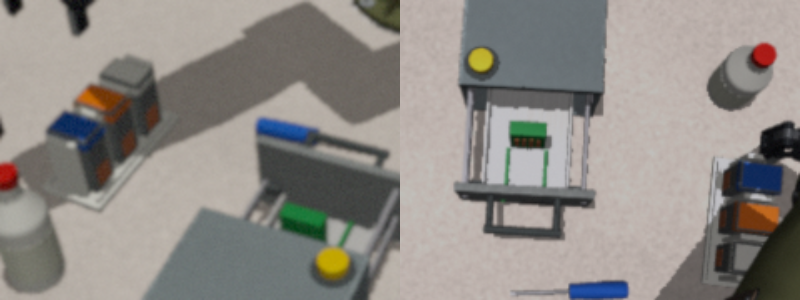

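```bash
python3 -m handwheel '{"delta_pos":[[2,1.5,-30],[2,1.5,-65],[2,1.5,-95],[2,1.5,-120],[2,1.5,-140],[2,1.5,-155],[2,1.5,-165],[2,1.5,-175],[2,1.5,-184],[2,1.5,-184]],"delta_rot":[[0,0,0.01],[0,0,0.01],[0,0,0.01],[0,0,0.01],[0,0,0.01],[0,0,0.01],[0,0,0.01],[0,0,0.01],[0,0,0.01],[0,0,0.01]]}'
python3 - <<'E'
from h import *
c=shot('scene','s7')
cv2.imwrite('pics/z8.png',cv2.resize(c['pixels'][:,:,::-1][120:260,80:240],(640,560)))
E
```

```text
time_s: 8.8
ee_pos: [0.5353, -0.324, 0.0553]
tool_rot: [-0.705, 0.052, 0.706, 0.052]
wrist_force: [-0.3, 0.1, -0.8]
finger_gap: 0.998
```

View pics/z8.png

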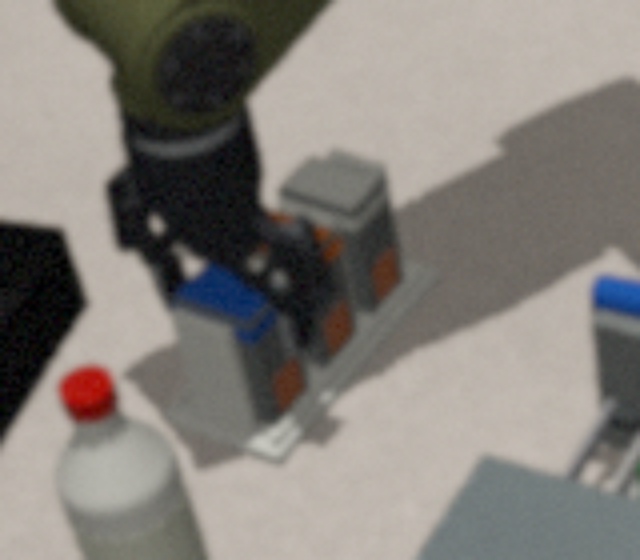

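The finger seems close to the orange module in this view, so I'll check by projecting the expected finger positions.

Run:
```python
from h import *
from scipy.spatial.transform import Rotation as R
c=load('s7');s=arm.state();p=s['ee_pos'];M=R.from_quat(s['tool_rot']).as_matrix()
im=cv2.resize(c['pixels'][:,:,::-1][120:260,80:240],(640,560))
print(np.degrees(np.arctan2(M[1,1],M[0,1])))
def dot(q,col):
    u=proj(c,q);cv2.circle(im,(int((u[0]-80)*4),int((u[1]-120)*4)),4,col,-1)
for sg in(-1,1):
    for w in (-.011,.011): dot(p+M@np.array([-.013,sg*.0425,w]),(0,255,0))
d=np.array([.16,.987]);e=np.array([-.987,.16])
for a in(-30,30):
    for b in(-20,20): dot([.535+(a*d[0]+b*e[0])/1e3,-.324+(a*d[1]+b*e[1])/1e3,.1],(0,0,255))
cv2.imwrite('pics/z9.png',im)
t=shot('top','t7');cv2.imwrite('pics/z10.png',cv2.resize(t['pixels'][:,:,::-1][160:280,370:470],None,fx=5,fy=5))
```

```text
-98.4207046818313
```

View pics/z9.png

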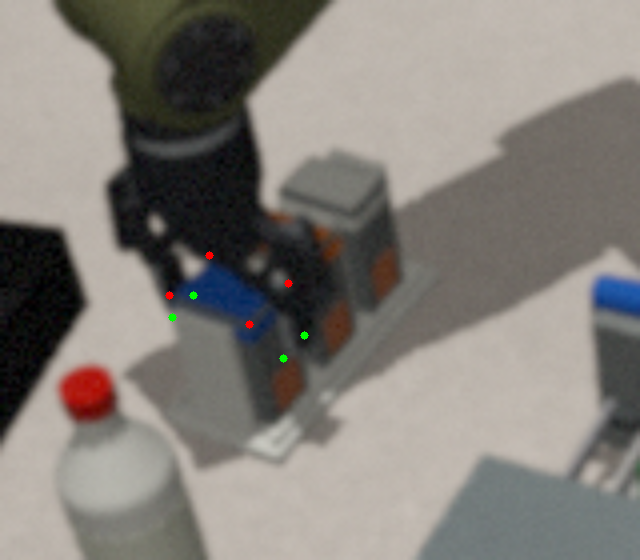

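View pics/z10.png

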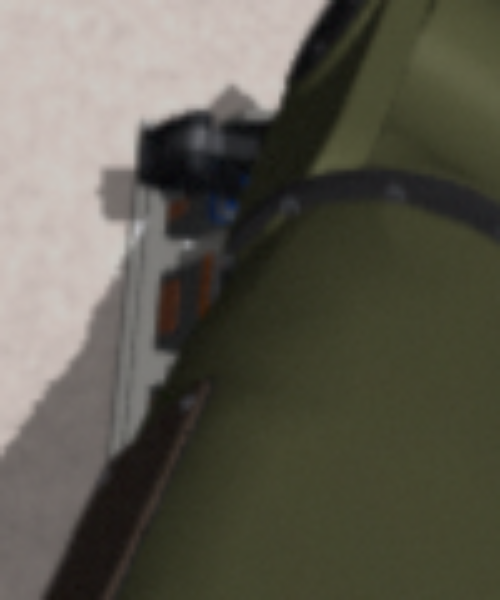

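Run:
```python
from h import *
t=load('top0');s=load('scene0')
P=np.array([onz(t,(x/5.6+380,y/5.6+170),.1) for x,y in((593,88),(735,106),(724,205),(580,188))]);print(P.round(4),P.mean(0))
big=lambda c,roi:cv2.resize(c['pixels'][:,:,::-1][roi[2]:roi[3],roi[0]:roi[1]],None,fx=8,fy=8,interpolation=cv2.INTER_CUBIC)
def ov(c,roi):
    im=big(c,roi);d=np.array([.157,.988]);e=np.array([-.988,.157])
    for cx,cy,col in((.535,-.324,(0,0,255)),):
      for z in(.1,.01):
        q=[]
        for a,b in((-30,-20),(30,-20),(30,20),(-30,20)):
            u=proj(c,[cx+(a*d[0]+b*e[0])/1e3,cy+(a*d[1]+b*e[1])/1e3,z]);q.append([(u[0]+.5-roi[0])*8,(u[1]+.5-roi[2])*8])
        cv2.polylines(im,[np.array(q,np.int32)],True,col,1)
    return im
a=ov(t,(395,445,178,215));b=ov(s,(115,165,172,232));h=max(a.shape[0],b.shape[0])
o=np.zeros((h,800,3),np.uint8);o[:a.shape[0],:400]=a;o[:b.shape[0],400:]=b;cv2.imwrite('pics/z11.png',o)
```

```text
[[ 0.5549 -0.4646  0.1   ]
 [ 0.5463 -0.5267  0.1   ]
 [ 0.5052 -0.518   0.1   ]
 [ 0.5137 -0.4555  0.1   ]] [ 0.53002194 -0.49117203  0.1       ]
```

View pics/z11.png

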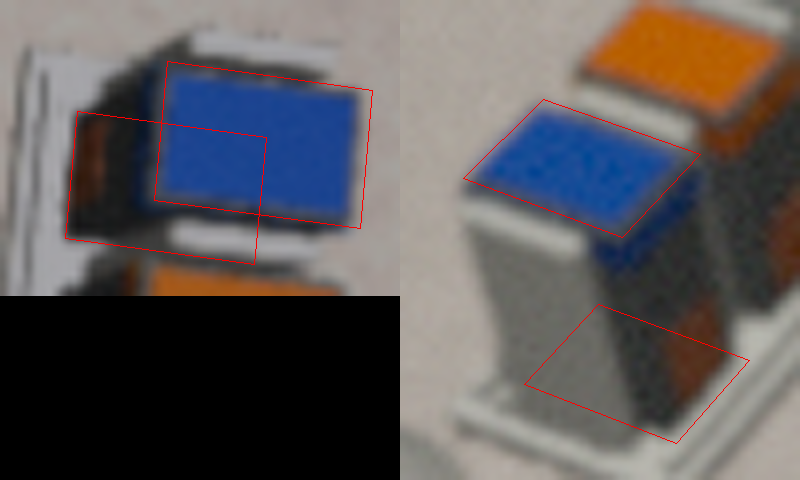

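The overlay fits the cap in both views. The face in front is the fin. I'll grip the ends.

```bash
python3 -m handwheel '{"delta_pos":[[0,0,0],[0,0,0],[0,0,0],[0,0,0],[0,0,0],[0,0,0]],"delta_rot":[[0,0,0],[0,0,0],[0,0,0],[0,0,0],[0,0,0],[0,0,0]]}' 1 60
python3 -m handwheel '{"delta_pos":[[0,0,5],[0,0,10],[0,0,25],[0,0,25]],"delta_rot":[[0,0,0],[0,0,0],[0,0,0],[0,0,0]]}'
python3 - <<'E'
from h import *
c=shot('scene','s8')
cv2.imwrite('pics/z12.png',cv2.resize(c['pixels'][:,:,::-1][120:260,80:240],(640,560)))
E
```

```text
time_s: 9.5
ee_pos: [0.536, -0.3244, 0.0571]
tool_rot: [0.706, -0.052, -0.705, -0.052]
wrist_force: [-0.7, 0.9, 6.2]
finger_gap: 0.699
time_s: 9.9
ee_pos: [0.5364, -0.3248, 0.0838]
tool_rot: [0.706, -0.053, -0.704, -0.051]
wrist_force: [0.7, -0.4, -4.1]
finger_gap: 0.696
```

View pics/z12.png

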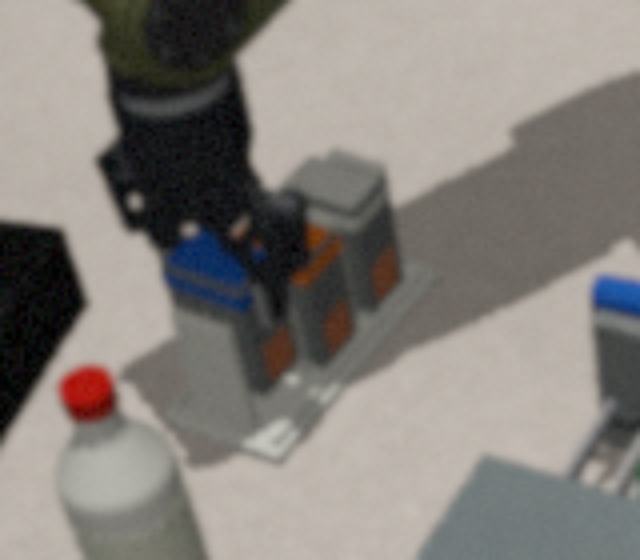

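The module is held: the gap is 59 mm and the load about 4 N. I'll lift it clear and carry it towards the pad.

```bash
python3 -m handwheel '{"delta_pos":[[0,0,25],[0,0,55],[0,0,90],[0,0,120],[0,0,145],[0,0,155],[-5,20,155],[-10,55,155],[-15,95,155],[-20,135,155],[-25,175,155],[-30,215,155]],"delta_rot":[[0,0,0],[0,0,0],[0,0,0],[0,0,0],[0,0,0],[0,0,0],[0,0,0.06],[0,0,0.16],[0,0,0.28],[0,0,0.4],[0,0,0.52],[0,0,0.64]]}'
python3 -m handwheel '{"delta_pos":[[-5,40,0],[-10,80,0],[-15,120,0],[-20,160,0],[-25,200,0],[-30,240,0],[-34,280,0],[-38,315,0],[-41,350,0],[-41,375,0],[-41,388,0],[-41,388,0]],"delta_rot":[[0,0,0.12],[0,0,0.24],[0,0,0.36],[0,0,0.48],[0,0,0.6],[0,0,0.72],[0,0,0.84],[0,0,0.95],[0,0,0.99],[0,0,0.99],[0,0,0.99],[0,0,0.99]]}'
python3 - <<'E'
from h import *
from scipy.spatial.transform import Rotation as R
s=arm.state();M=R.from_quat(s['tool_rot']).as_matrix();print(s['time_s'],s['ee_pos'],np.degrees(np.arctan2(M[1,1],M[0,1])),np.degrees(s['qpos']),s['finger_gap']);print(M.round(3))
E
```

```text
time_s: 11.15
ee_pos: [0.5048, -0.1076, 0.2352]
tool_rot: [-0.685, -0.174, 0.686, -0.174]
wrist_force: [0.5, -0.9, -3.8]
finger_gap: 0.699
time_s: 12.35
ee_pos: [0.4642, 0.2796, 0.2353]
tool_rot: [-0.521, -0.478, 0.522, -0.478]
wrist_force: [-0.2, 0.4, -3.8]
finger_gap: 0.695
12.35 [0.46424487 0.27961503 0.23527978] -4.962494933762037 [2.71869339e+01 1.60203046e+01 8.81014159e+01 2.92497198e-03
 7.59618918e+01 3.21486907e+01] 0.6945292767700008
[[-0.001  0.996 -0.087]
 [-0.001 -0.087 -0.996]
 [-1.    -0.001  0.001]]
```

```bash
python3 -m handwheel '{"delta_pos":[[0,0,-25],[0,0,-60],[0,0,-95],[0,0,-125],[0,0,-145],[0,0,-155],[0,0,-165],[0,0,-165]],"delta_rot":[[0,0,0],[0,0,0],[0,0,0],[0,0,0],[0,0,0],[0,0,0],[0,0,0],[0,0,0]]}'
python3 - <<'E'
from h import *
c=shot('scene','s9')
cv2.imwrite('pics/z13.png',cv2.resize(c['pixels'][:,:,::-1][150:310,300:450],(560,597)))
E
```

```text
time_s: 13.15
ee_pos: [0.4645, 0.2783, 0.0707]
tool_rot: [-0.521, -0.477, 0.522, -0.477]
wrist_force: [0.2, 0.5, -4.4]
finger_gap: 0.697
```

View pics/z13.png

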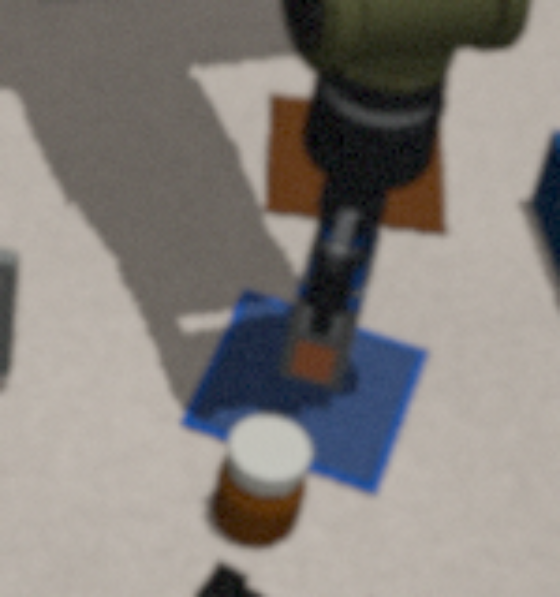

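The module hangs upright over the middle of the pad, clear of the jar. I'll lower it slowly.

```bash
python3 -m handwheel '{"delta_pos":[[0,0,-6],[0,0,-11],[0,0,-15],[0,0,-17],[0,0,-17]],"delta_rot":[[0,0,0],[0,0,0],[0,0,0],[0,0,0],[0,0,0]]}'
python3 -m handwheel '{"delta_pos":[[0,0,-1],[0,0,-1]],"delta_rot":[[0,0,0],[0,0,0]]}'
```

```text
time_s: 13.7
ee_pos: [0.4645, 0.2788, 0.054]
tool_rot: [-0.521, -0.478, 0.522, -0.477]
wrist_force: [-0.2, 0.4, -4.5]
finger_gap: 0.696
time_s: 13.9
ee_pos: [0.4647, 0.2788, 0.0533]
tool_rot: [0.522, 0.478, -0.521, 0.478]
wrist_force: [-0.1, 1.0, -4.1]
finger_gap: 0.701
```

```bash
python3 -m handwheel '{"delta_pos":[[0,0,-1],[0,0,-1]],"delta_rot":[[0,0,0],[0,0,0]]}'
python3 -m handwheel '{"delta_pos":[[0,0,-1],[0,0,-1]],"delta_rot":[[0,0,0],[0,0,0]]}'
```

```text
time_s: 14.1
ee_pos: [0.4646, 0.2788, 0.0522]
tool_rot: [-0.521, -0.478, 0.522, -0.478]
wrist_force: [0.1, -0.6, -3.5]
finger_gap: 0.693
time_s: 14.3
ee_pos: [0.4646, 0.2788, 0.0512]
tool_rot: [-0.522, -0.478, 0.522, -0.478]
wrist_force: [0.6, 0.2, -3.9]
finger_gap: 0.695
```

```bash
python3 -m handwheel '{"delta_pos":[[0,0,-1],[0,0,-1]],"delta_rot":[[0,0,0],[0,0,0]]}'
python3 -m handwheel '{"delta_pos":[[0,0,-1],[0,0,-1]],"delta_rot":[[0,0,0],[0,0,0]]}'
```

```text
time_s: 14.5
ee_pos: [0.4647, 0.2788, 0.0511]
tool_rot: [0.522, 0.478, -0.521, 0.478]
wrist_force: [-5.2, -2.5, 7.9]
finger_gap: 0.696
time_s: 14.7
ee_pos: [0.4646, 0.2789, 0.051]
tool_rot: [0.522, 0.478, -0.521, 0.478]
wrist_force: [-11.4, -5.8, 20.6]
finger_gap: 0.697
```

It has landed on the pad. I'll ease off, open, rise and turn 90°.

```bash
python3 -m handwheel '{"delta_pos":[[0,0,1.5],[0,0,1.5]],"delta_rot":[[0,0,0],[0,0,0]]}'
python3 -m handwheel '{"delta_pos":[[0,0,0],[0,0,0],[0,0,0],[0,0,0],[0,0,10],[0,0,30],[0,0,60],[0,0,90],[0,0,110],[0,0,110]],"delta_rot":[[0,0,0],[0,0,0],[0,0,0],[0,0,0],[0,0,0],[0,0,0],[0,0,0],[0,0,0],[0,0,0],[0,0,0]]}' -1
python3 - <<'E'
from h import *
c=shot('scene','s10');t=shot('top','t10')
cv2.imwrite('pics/z14.png',np.hstack([cv2.resize(c['pixels'][:,:,::-1][150:310,300:450],(400,427)),cv2.resize(t['pixels'][:,:,::-1][140:300,120:270],(400,427))]))
E
```

```text
time_s: 14.9
ee_pos: [0.4648, 0.2789, 0.0511]
tool_rot: [0.522, 0.477, -0.521, 0.478]
wrist_force: [-3.2, -0.8, 5.6]
finger_gap: 0.695
time_s: 15.9
ee_pos: [0.4657, 0.2793, 0.1644]
tool_rot: [0.523, 0.477, -0.52, 0.478]
wrist_force: [0.8, 0.3, -0.5]
finger_gap: 0.998
```

View pics/z14.png

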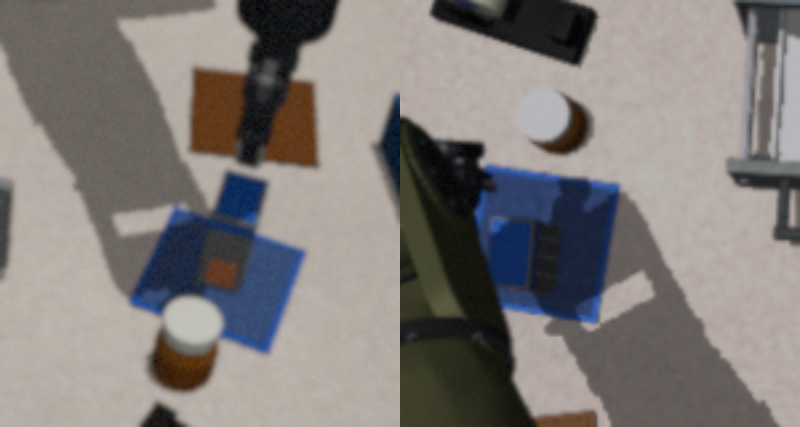

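The module stands upright on the pad, released, with the long axis along the chassis direction. Now I'll turn the gripper 90°.

```bash
python3 -m handwheel '{"delta_pos":[[0,0,0],[0,0,0],[0,0,0],[0,0,0],[0,0,0],[0,0,0],[0,0,0],[0,0,0],[0,0,0],[0,0,0],[0,0,0],[0,0,0]],"delta_rot":[[0,0,0.14],[0,0,0.28],[0,0,0.42],[0,0,0.56],[0,0,0.7],[0,0,0.84],[0,0,0.98],[0,0,1.12],[0,0,1.26],[0,0,1.4],[0,0,1.54],[0,0,1.571]]}'
python3 - <<'E'
from h import *
from scipy.spatial.transform import Rotation as R
s=arm.state();M=R.from_quat(s['tool_rot']).as_matrix();print(s['time_s'],s['ee_pos'],np.degrees(np.arctan2(M[1,1],M[0,1])))
c=shot('scene','s11');t=shot('top','t11')
B=([100,150,60],[130,255,255])
cv2.imwrite('pics/z15.png',np.hstack([cv2.resize(c['pixels'][:,:,::-1][150:310,300:450],(400,427)),cv2.resize(t['pixels'][:,:,::-1][140:300,120:270],(400,427))]))
E
```

```text
time_s: 17.2
ee_pos: [0.4641, 0.2785, 0.1594]
tool_rot: [0.029, 0.707, -0.03, 0.706]
wrist_force: [-0.0, 0.8, 0.1]
finger_gap: 0.999
17.2 [0.46412688 0.27852602 0.15944688] 85.27007823336619
```

View pics/z15.png

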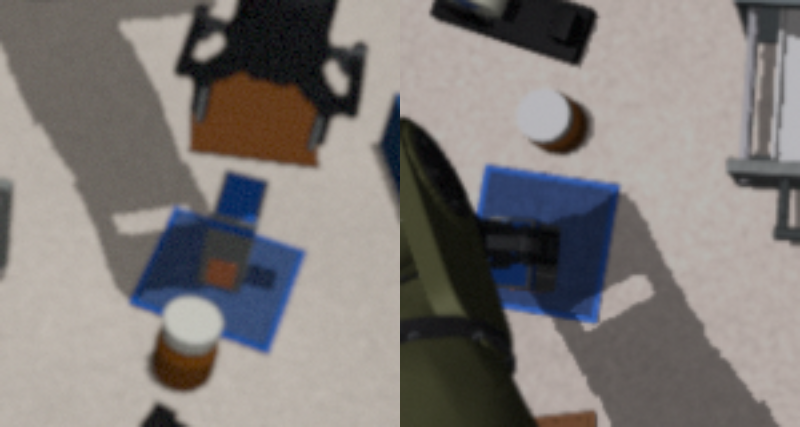

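```bash
python3 -m handwheel '{"delta_pos":[[0.5,0.5,-25],[0.5,0.5,-45],[0.5,0.5,-65],[0.5,0.5,-80],[0.5,0.5,-92],[0.5,0.5,-100],[0.5,0.5,-105],[0.5,0.5,-105]],"delta_rot":[[0,0,0],[0,0,0],[0,0,0],[0,0,0],[0,0,0],[0,0,0],[0,0,0],[0,0,0]]}'
python3 -m handwheel '{"delta_pos":[[0,0,0],[0,0,0],[0,0,0],[0,0,0],[0,0,0],[0,0,0]],"delta_rot":[[0,0,0],[0,0,0],[0,0,0],[0,0,0],[0,0,0],[0,0,0]]}' 1 50
python3 - <<'E'
from h import *
c=shot('scene','s12');t=shot('top','t12')
cv2.imwrite('pics/z16.png',np.hstack([cv2.resize(c['pixels'][:,:,::-1][150:310,300:450],(400,427)),cv2.resize(t['pixels'][:,:,::-1][80:240,220:370],(400,427))]))
E
```

```text
time_s: 18.1
ee_pos: [0.465, 0.2792, 0.0554]
tool_rot: [0.031, 0.707, -0.031, 0.706]
wrist_force: [0.8, 0.1, 1.0]
finger_gap: 1.001
time_s: 18.7
ee_pos: [0.4653, 0.2794, 0.0563]
tool_rot: [0.031, 0.706, -0.031, 0.707]
wrist_force: [-2.1, 0.3, 5.5]
finger_gap: 0.464
```

View pics/z16.png

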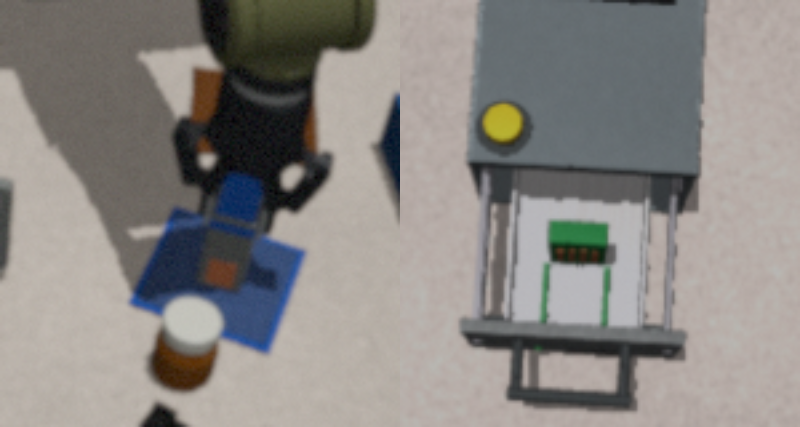

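The gripper holds the module at its sides (39 mm). The top view shows the locked chassis clearly, so I'll measure the nest from it.

Run:
```python
from h import *
t=load('t12')
cv2.imwrite('pics/z17.png',cv2.resize(t['pixels'][:,:,::-1][138:236,235:340],None,fx=6,fy=6,interpolation=cv2.INTER_CUBIC))
hsv=cv2.cvtColor(t['pixels'],cv2.COLOR_RGB2HSV);m=cv2.inRange(hsv,np.array([45,90,40]),np.array([80,255,255]))
n,l,st,ce=cv2.connectedComponentsWithStats(m)
for i in range(1,n):
    if st[i,4]>8: print(st[i],ce[i])
```

```text
[276 163  22  14 208] [286.46634615 167.92788462]
[273 179   3  21  25] [274.12 189.24]
[296 181   2  21  24] [296.75 191.75]
```

View pics/z17.png

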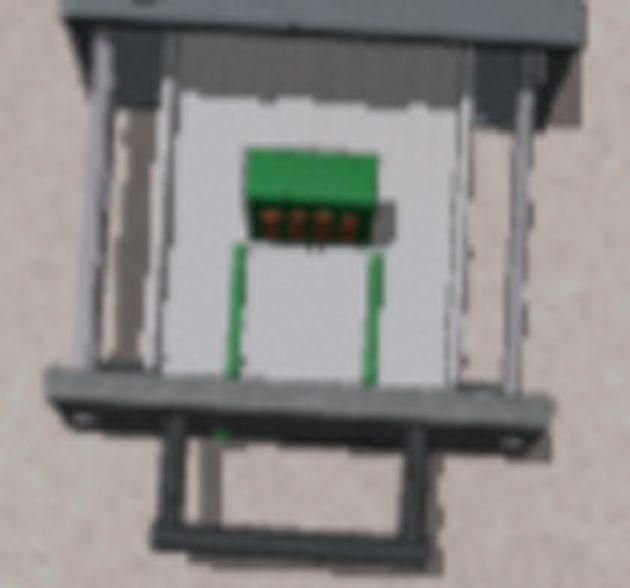

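Run:
```python
from h import *
t=load('t12')
g=lambda x,y,z:onz(t,((x+.5)/6-.5+235,(y+.5)/6-.5+138),z)*1000
l,r=g(152,537,.095),g(437,550,.095);H=(l+r)/2;print('handle',H,np.linalg.norm(l-r),np.degrees(np.arctan2((l-r)[0],(l-r)[1])))
yaw=np.radians(-4.95);ex=np.array([np.cos(yaw),np.sin(yaw),0]);ey=np.array([-np.sin(yaw),np.cos(yaw),0])
N=H+92*ex;print('nest from handle',N)
for n,p in(('tw BL',(247,150)),('BR',(378,156)),('FR',(378,205)),('FL',(247,198))):
    q=g(*p,.114);print(n,q,(q-N)@ex,(q-N)@ey)
for n,p in(('lipL far',(238,243)),('lipL near',(233,377)),('lipR far',(376,253)),('lipR near',(370,383))):
    q=g(*p,.032);print(n,q,(q-N)@ex,(q-N)@ey)
for n,p in(('panL',(47,370)),('panR',(552,398))):
    q=g(*p,.122);print(n,q,(q-N)@ex,(q-N)@ey)
s=load('s12')
hsv=cv2.cvtColor(s['pixels'],cv2.COLOR_RGB2HSV)
cv2.imwrite('pics/z18.png',cv2.resize(s['pixels'][:,:,::-1][185:275,195:300],None,fx=6,fy=6,interpolation=cv2.INTER_CUBIC))
```

```text
handle [470.63182781   3.19320343  95.        ] 105.87412467630831 4.104053949239414
nest from handle [562.28870245  -4.74514223  95.        ]
tw BL [615.60749546  16.96394111 114.        ] 51.24673607880143 26.228801509419753
BR [612.05667207 -31.44698602 114.        ] 51.88635889401201 -22.307958739400082
FR [593.58900011 -30.88226841 114.        ] 33.43883696898238 -23.338855605445815
FL [597.4970574   17.39235255 114.        ] 33.16687707743 25.092931254380556
lipL far [596.42658139  22.62895366  32.        ] 31.648546253241086 30.217634327062743
lipL near [542.17916171  25.89433018  32.        ] -22.678308443181376 28.7900195249351
lipR far [590.88764231 -32.64657487  32.        ] 30.899789808936873 -25.329672216873583
lipR near [538.33226885 -28.67528127  32.        ] -21.802240384358267 -25.908002221521766
panL [534.2053524   91.47133413 122.        ] -36.280779796337235 93.43441491039313
panR [519.14757807 -91.54395091 122.        ] -35.49067047018223 -90.19757264749957
```

View pics/z18.png

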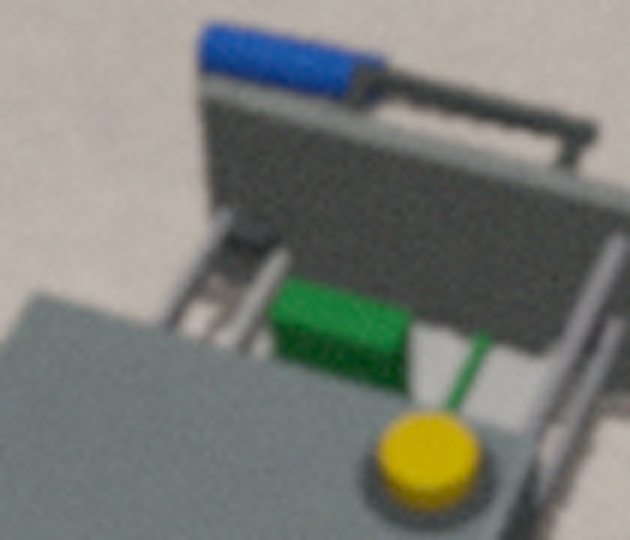

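Run:
```python
from h import *
t=load('s12')
g=lambda x,y,z:onz(t,((x+.5)/6-.5+195,(y+.5)/6-.5+185),z)*1000
N=np.array([561.4,-3.0,0]);yaw=np.radians(-4.8);ex=np.array([np.cos(yaw),np.sin(yaw),0]);ey=np.array([-np.sin(yaw),np.cos(yaw),0])
for n,p in(('FR',(283,278)),('FL',(412,313)),('BR',(272,312)),('BL',(407,352))):
    q=g(*p,.114);print(n,q,(q-N)@ex,(q-N)@ey)
for n,p in(('lipL near',(486,335)),('lipL far',(452,405))):
    q=g(*p,.032);print(n,q,(q-N)@ex,(q-N)@ey)
for n,p in(('bar +y end',(597,130)),):
    q=g(*p,.095);print(n,q,(q-N)@ex,(q-N)@ey)
```

```text
FR [595.80299315 -33.38906122 114.        ] 36.82522811261826 -27.403714229509458
FL [599.06323092  16.73241395 114.        ] 35.87997482182058 22.814787528904713
BR [612.64386554 -31.85234823 114.        ] 53.47844836792309 -24.463182832753837
BL [617.33504568  20.44537586 114.        ] 53.777015112395226 28.043673613788343
lipL near [532.27728112  25.67981724  32.        ] -31.420446657699927 26.142306779734646
lipL far [570.55818845  22.9361246   32.        ] 6.955790424638285 26.61150041953775
bar +y end [470.67827711  53.19952636  95.        ] -95.10620419708236 48.41102859841687
```

```bash
python3 -m handwheel '{"delta_pos":[[0,0,10],[0,0,40],[0,0,80],[0,0,120],[0,0,150],[0,0,165],[0,0,175],[5,-20,175],[15,-55,175],[27,-90,175],[40,-125,175],[53,-160,175]],"delta_rot":[[0,0,0],[0,0,0],[0,0,0],[0,0,0],[0,0,0],[0,0,0],[0,0,0],[0,0,0],[0,0,0],[0,0,0],[0,0,0],[0,0,0]]}'
python3 -m handwheel '{"delta_pos":[[12,-35,0],[23,-70,0],[34,-100,0],[41,-116,0],[43.5,-122.5,0],[43.5,-122.5,0],[43.5,-122.5,0]],"delta_rot":[[0,0,0],[0,0,0],[0,0,0],[0,0,0],[0,0,0],[0,0,0],[0,0,0]]}'
python3 - <<'E'
from h import *
from scipy.spatial.transform import Rotation as R
s=arm.state();M=R.from_quat(s['tool_rot']).as_matrix();print(s['time_s'],s['ee_pos'],np.degrees(np.arctan2(M[1,1],M[0,1])),np.degrees(s['qpos']),s['finger_gap']);print(M.round(3))
c=shot('scene','s13');t=shot('top','t13')
cv2.imwrite('pics/z19.png',np.hstack([cv2.resize(c['pixels'][:,:,::-1][120:310,150:330],(400,427)),cv2.resize(t['pixels'][:,:,::-1][80:240,220:370],(400,427))]))
E
```

```text
time_s: 20.0
ee_pos: [0.518, 0.1178, 0.2302]
tool_rot: [0.031, 0.707, -0.031, 0.706]
wrist_force: [0.5, 0.4, -4.1]
finger_gap: 0.465
time_s: 20.7
ee_pos: [0.5613, -0.0021, 0.2306]
tool_rot: [0.031, 0.707, -0.031, 0.706]
wrist_force: [-0.4, 1.0, -3.9]
finger_gap: 0.46
20.7 [ 0.56130038 -0.00213086  0.23062896] 85.01982894360808 [-3.96273679e+00  1.86753695e+01  8.52829072e+01  1.55294616e-02
  7.60758851e+01 -8.89863115e+01] 0.4604786093572527
[[-0.001  0.087  0.996]
 [ 0.     0.996 -0.087]
 [-1.     0.    -0.001]]
```

View pics/z19.png

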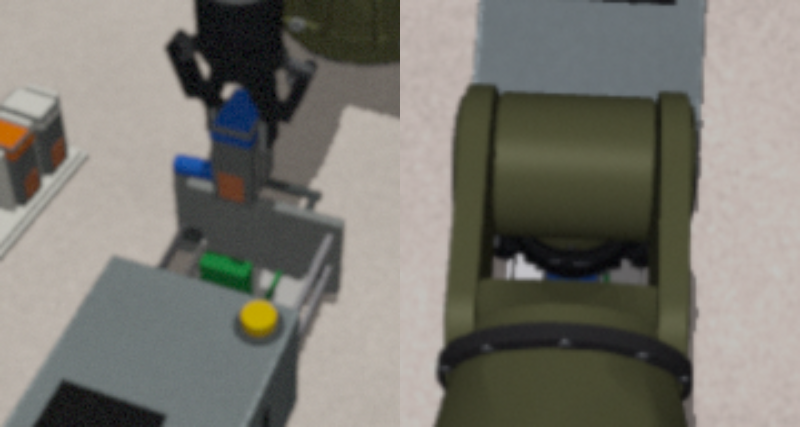

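```bash
python3 -m handwheel '{"delta_pos":[[0.4,-1,-10],[0.4,-1,-25],[0.4,-1,-40],[0.4,-1,-50],[0.4,-1,-60],[0.4,-1,-70],[0.4,-1,-80],[0.4,-1,-88],[0.4,-1,-95],[0.4,-1,-95]],"delta_rot":[[0,0,0],[0,0,0],[0,0,0],[0,0,0],[0,0,0],[0,0,0],[0,0,0],[0,0,0],[0,0,0],[0,0,0]]}'
python3 - <<'E'
from h import *
c=shot('scene','s14');t=shot('top','t14')
cv2.imwrite('pics/z20.png',np.hstack([cv2.resize(c['pixels'][:,:,::-1][170:280,180:290],(500,500),interpolation=cv2.INTER_CUBIC),cv2.resize(t['pixels'][:,:,::-1][150:230,250:320],(300,343))[:343].__class__(0) if 0 else cv2.resize(t['pixels'][:,:,::-1][130:230,250:310],(300,500))]))
E
```

```text
time_s: 21.8
ee_pos: [0.5617, -0.0042, 0.1348]
tool_rot: [0.031, 0.707, -0.031, 0.706]
wrist_force: [0.2, 0.2, -4.9]
finger_gap: 0.465
```

View pics/z20.png

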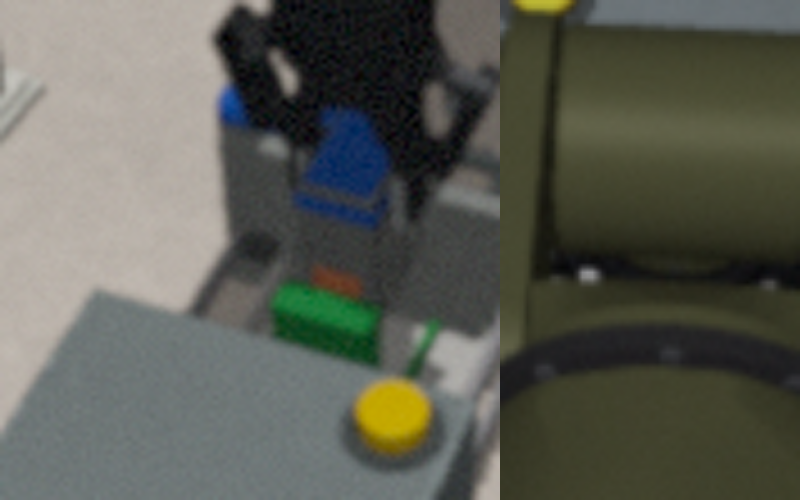

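No contact so far. I'll continue down and watch the force.

```bash
python3 -m handwheel '{"delta_pos":[[0,0.5,-10],[0,0.5,-20],[0,0.5,-30],[0,0.5,-37],[0,0.5,-42],[0,0.5,-42]],"delta_rot":[[0,0,0],[0,0,0],[0,0,0],[0,0,0],[0,0,0],[0,0,0]]}'
python3 -m handwheel '{"delta_pos":[[0,0,-3],[0,0,-6],[0,0,-9],[0,0,-12],[0,0,-12]],"delta_rot":[[0,0,0],[0,0,0],[0,0,0],[0,0,0],[0,0,0]]}'
python3 -m handwheel '{"delta_pos":[[0,0,-1.5],[0,0,-3],[0,0,-3]],"delta_rot":[[0,0,0],[0,0,0],[0,0,0]]}'
```

```text
time_s: 22.5
ee_pos: [0.5617, -0.0037, 0.0929]
tool_rot: [0.031, 0.707, -0.031, 0.706]
wrist_force: [0.2, -1.0, -3.5]
finger_gap: 0.463
time_s: 23.0
ee_pos: [0.5618, -0.0037, 0.0813]
tool_rot: [0.031, 0.707, -0.031, 0.706]
wrist_force: [-0.6, -0.2, -4.1]
finger_gap: 0.465
time_s: 23.3
ee_pos: [0.5619, -0.0037, 0.0786]
tool_rot: [0.031, 0.707, -0.031, 0.706]
wrist_force: [0.3, 1.0, -4.2]
finger_gap: 0.46
```

```bash
python3 -m handwheel '{"delta_pos":[[0,0,-1],[0,0,-1]],"delta_rot":[[0,0,0],[0,0,0]]}'
python3 -m handwheel '{"delta_pos":[[0,0,-1],[0,0,-1]],"delta_rot":[[0,0,0],[0,0,0]]}'
python3 -m handwheel '{"delta_pos":[[0,0,-1],[0,0,-1]],"delta_rot":[[0,0,0],[0,0,0]]}'
```

```text
time_s: 23.5
ee_pos: [0.562, -0.0037, 0.0777]
tool_rot: [0.031, 0.706, -0.031, 0.706]
wrist_force: [0.3, 0.5, -5.3]
finger_gap: 0.463
time_s: 23.7
ee_pos: [0.562, -0.0037, 0.0767]
tool_rot: [0.031, 0.706, -0.031, 0.706]
wrist_force: [-0.7, 0.7, -3.8]
finger_gap: 0.464
time_s: 23.9
ee_pos: [0.5622, -0.0037, 0.0763]
tool_rot: [0.031, 0.706, -0.031, 0.707]
wrist_force: [-1.6, 0.6, 2.1]
finger_gap: 0.462
```

Contact came exactly at the predicted height (0.0763). I'll release with a moderate opening and rise.

```bash
python3 -m handwheel '{"delta_pos":[[0,0,0],[0,0,0],[0,0,0],[0,0,0],[0,0,5],[0,0,20],[0,0,45],[0,0,80],[0,0,120],[0,0,150],[0,0,165],[0,0,165]],"delta_rot":[[0,0,0],[0,0,0],[0,0,0],[0,0,0],[0,0,0],[0,0,0],[0,0,0],[0,0,0],[0,0,0],[0,0,0],[0,0,0],[0,0,0]]}' -0.4
python3 - <<'E'
from h import *
c=shot('scene','s15')
cv2.imwrite('pics/z21.png',cv2.resize(c['pixels'][:,:,::-1][150:290,170:310],(590,590),interpolation=cv2.INTER_CUBIC))
B=([22,150,80],[35,255,255])
print(rect(c,*B,(225,300,235,290),.156))
E
```

```text
time_s: 25.1
ee_pos: [0.5627, -0.0037, 0.2443]
tool_rot: [0.031, 0.705, -0.031, 0.708]
wrist_force: [-0.8, -0.5, 0.2]
finger_gap: 0.704
(695.0264892578125, 52.18798065185547, 35.413795471191406, 32.13117980957031, 53.93893051147461)
```

View pics/z21.png

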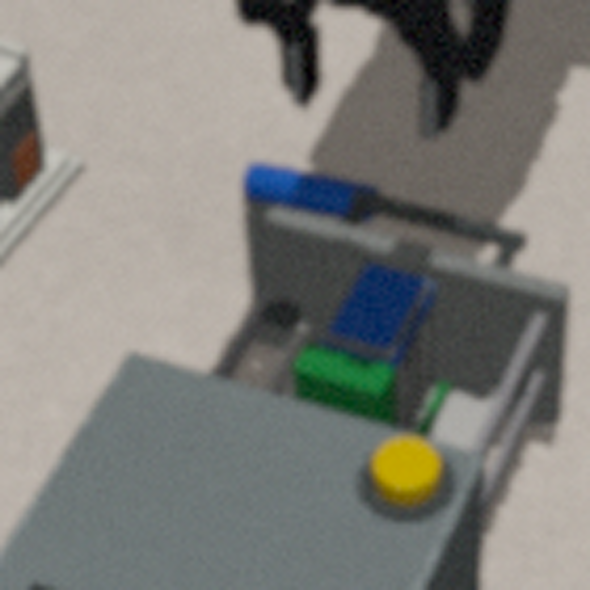

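The module stands in the nest beside the tower, and the button is still up. Next I'll press the button with shut fingers.

```bash
python3 -m handwheel '{"delta_pos":[[20,8,0],[45,20,0],[75,33,0],[100,44,0],[118,51,0],[126,55,0],[126.5,55,-10],[126.5,55,-30],[126.5,55,-55],[126.5,55,-70],[126.5,55,-75],[126.5,55,-75]],"delta_rot":[[0,0,0],[0,0,0],[0,0,0],[0,0,0],[0,0,0],[0,0,0],[0,0,0],[0,0,0],[0,0,0],[0,0,0],[0,0,0],[0,0,0]]}' 1 30
python3 - <<'E'
from h import *
c=shot('scene','s16')
cv2.imwrite('pics/z22.png',cv2.resize(c['pixels'][:,:,::-1][150:290,170:310],(590,590),interpolation=cv2.INTER_CUBIC))
E
```

```text
time_s: 26.35
ee_pos: [0.6882, 0.0511, 0.1653]
tool_rot: [0.031, 0.707, -0.031, 0.706]
wrist_force: [0.3, 1.2, -0.5]
finger_gap: -0.0
```

View pics/z22.png

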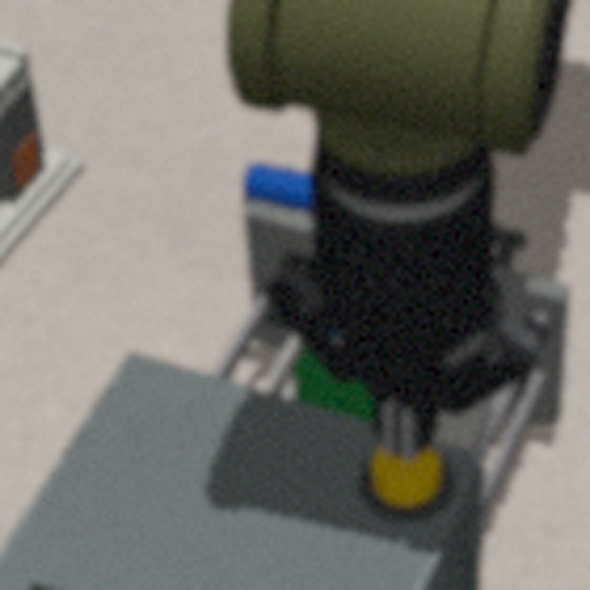

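The tips are centred over the button, so I'll press.

```bash
python3 -m handwheel '{"delta_pos":[[0,0,-4],[0,0,-8],[0,0,-12],[0,0,-15],[0,0,-18],[0,0,-20],[0,0,-21.5],[0,0,-21.5]],"delta_rot":[[0,0,0],[0,0,0],[0,0,0],[0,0,0],[0,0,0],[0,0,0],[0,0,0],[0,0,0]]}'
python3 - <<'E'
from h import *
c=shot('scene','s17')
cv2.imwrite('pics/z23.png',cv2.resize(c['pixels'][:,:,::-1][150:290,170:310],(590,590),interpolation=cv2.INTER_CUBIC))
E
```

```text
time_s: 27.2
ee_pos: [0.6886, 0.0513, 0.1442]
tool_rot: [0.031, 0.706, -0.031, 0.707]
wrist_force: [1.7, -0.7, 1.9]
finger_gap: 0.003
```

View pics/z23.png

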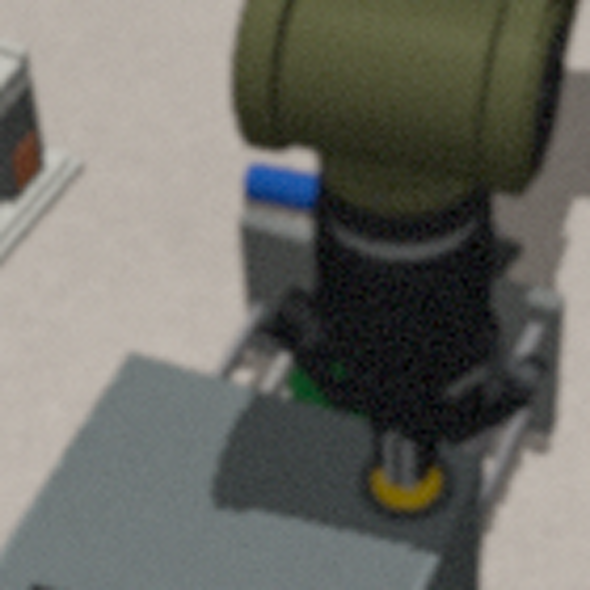

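```bash
python3 -m handwheel '{"delta_pos":[[0,0,-1],[0,0,-1],[0,0,-1],[0,0,-1],[0,0,-1],[0,0,-1],[0,0,-1],[0,0,-1]],"delta_rot":[[0,0,0],[0,0,0],[0,0,0],[0,0,0],[0,0,0],[0,0,0],[0,0,0],[0,0,0]]}'
python3 - <<'E'
from h import *
c=shot('scene','s18')
cv2.imwrite('pics/z24.png',cv2.resize(c['pixels'][:,:,::-1][150:290,170:310],(590,590),interpolation=cv2.INTER_CUBIC))
E
```

```text
time_s: 28.05
ee_pos: [0.6885, 0.0513, 0.1433]
tool_rot: [0.031, 0.706, -0.031, 0.706]
wrist_force: [2.5, -0.9, 2.5]
finger_gap: 0.001
```

View pics/z24.png

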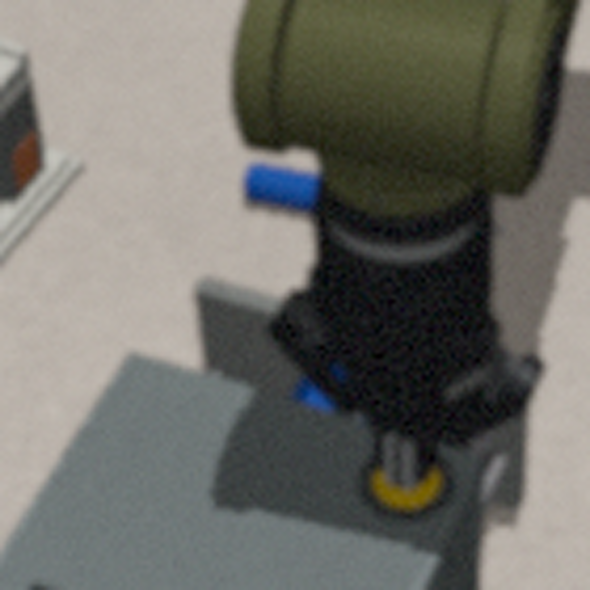

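The chassis has unlocked and is gliding in. I'll rise and back off in front of it.

```bash
python3 -m handwheel '{"delta_pos":[[0,0,15],[0,0,45],[0,0,80],[-10,-2,100],[-40,-10,105],[-80,-18,105],[-120,-27,105],[-160,-36,105],[-200,-45,105],[-230,-50,105],[-245,-52,105],[-245,-52,105]],"delta_rot":[[0,0,0],[0,0,0],[0,0,0],[0,0,0],[0,0,0],[0,0,0],[0,0,0],[0,0,0],[0,0,0],[0,0,0],[0,0,0],[0,0,0]]}'
python3 - <<'E'
from h import *
c=shot('scene','s19');t=shot('top','t19')
cv2.imwrite('pics/z25.png',np.hstack([cv2.resize(x['pixels'][:,:,::-1][a:a+140,b:b+140],(400,400),interpolation=cv2.INTER_CUBIC) for x,a,b in((c,150,170),(t,110,220))]))
E
```

```text
time_s: 29.3
ee_pos: [0.4423, -0.0009, 0.2495]
tool_rot: [0.031, 0.706, -0.031, 0.707]
wrist_force: [0.5, -0.2, 0.3]
finger_gap: -0.002
```

View pics/z25.png

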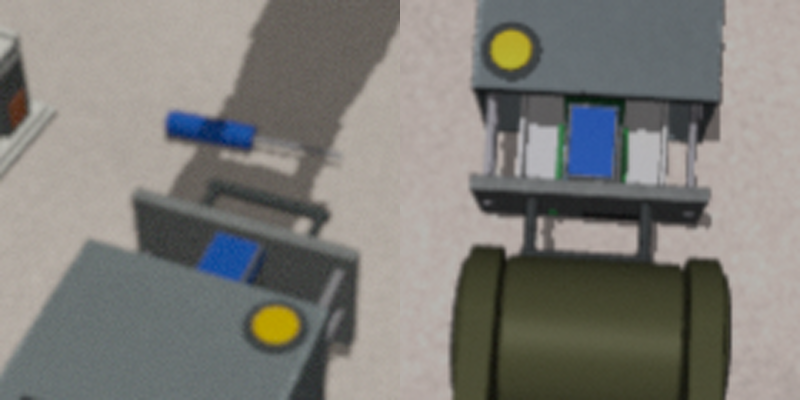

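Run:
```python
from h import *
s=load('s19')
f=lambda x,y:onz(s,(x/2.857+170,y/2.857+150),.095)
l,r=f(325,218),f(212,190);print(l,r,(l+r)/2)
```

```text
[0.53977453 0.0467957  0.095     ] [ 0.53529916 -0.04891493  0.095     ] [ 0.53753684 -0.00105962  0.095     ]
```

```bash
python3 -m handwheel '{"delta_pos":[[0,0,-30],[0,0,-65],[0,0,-100],[0,0,-130],[0,0,-150],[0,0,-160],[0,0,-167],[0,0,-167],[25,-1,-167],[45,-1,-167],[60,-2,-167],[60,-2,-167]],"delta_rot":[[0,0,0],[0,0,0],[0,0,0],[0,0,0],[0,0,0],[0,0,0],[0,0,0],[0,0,0],[0,0,0],[0,0,0],[0,0,0],[0,0,0]]}'
python3 - <<'E'
from h import *
c=shot('scene','s20')
cv2.imwrite('pics/z26.png',cv2.resize(c['pixels'][:,:,::-1][150:290,170:310],(590,590),interpolation=cv2.INTER_CUBIC))
E
```

```text
time_s: 30.6
ee_pos: [0.5053, -0.0028, 0.0823]
tool_rot: [0.031, 0.706, -0.031, 0.707]
wrist_force: [0.2, 0.3, 0.0]
finger_gap: -0.001
```

View pics/z26.png

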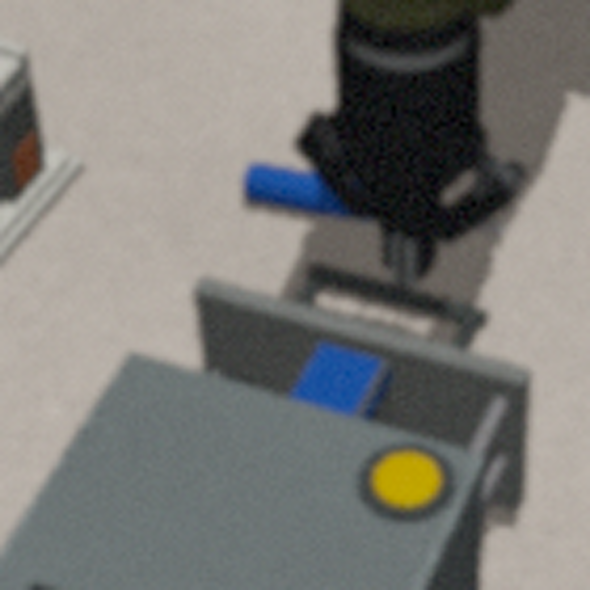

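```bash
python3 -m handwheel '{"delta_pos":[[6,-0.5,0],[12,-1,0],[18,-1.5,0],[24,-2,0],[30,-2.5,0],[36,-3,0],[42,-3.5,0],[48,-4,0],[54,-4.5,0],[59,-5,0],[64,-5.4,0],[66,-5.6,0]],"delta_rot":[[0,0,0],[0,0,0],[0,0,0],[0,0,0],[0,0,0],[0,0,0],[0,0,0],[0,0,0],[0,0,0],[0,0,0],[0,0,0],[0,0,0]]}'
python3 -m handwheel '{"delta_pos":[[2,0,0],[4,-0.3,0],[4,-0.3,0]],"delta_rot":[[0,0,0],[0,0,0],[0,0,0]]}'
python3 -m handwheel '{"delta_pos":[[1.5,0,0],[3,-0.3,0],[3,-0.3,0]],"delta_rot":[[0,0,0],[0,0,0],[0,0,0]]}'
```

```text
time_s: 31.85
ee_pos: [0.5699, -0.0083, 0.0811]
tool_rot: [0.031, 0.706, -0.031, 0.706]
wrist_force: [-4.1, 0.1, 3.2]
finger_gap: 0.0
time_s: 32.15
ee_pos: [0.5737, -0.0086, 0.0812]
tool_rot: [0.031, 0.706, -0.031, 0.707]
wrist_force: [0.0, 0.3, 0.5]
finger_gap: -0.004
time_s: 32.45
ee_pos: [0.5767, -0.0089, 0.0812]
tool_rot: [0.031, 0.706, -0.031, 0.706]
wrist_force: [-2.0, 0.1, 0.2]
finger_gap: 0.0
```

```bash
python3 -m handwheel '{"delta_pos":[[1.5,0,0],[3,-0.3,0],[3,-0.3,0]],"delta_rot":[[0,0,0],[0,0,0],[0,0,0]]}'
python3 -m handwheel '{"delta_pos":[[1.5,0,0],[3,-0.3,0],[3,-0.3,0]],"delta_rot":[[0,0,0],[0,0,0],[0,0,0]]}'
python3 - <<'E'
from h import *
c=shot('scene','s21')
cv2.imwrite('pics/z27.png',cv2.resize(c['pixels'][:,:,::-1][150:290,170:310],(590,590),interpolation=cv2.INTER_CUBIC))
E
```

```text
time_s: 32.75
ee_pos: [0.5787, -0.0091, 0.0811]
tool_rot: [0.031, 0.707, -0.031, 0.705]
wrist_force: [-11.5, 1.0, 5.0]
finger_gap: 0.001
time_s: 33.05
ee_pos: [0.5791, -0.009, 0.081]
tool_rot: [0.031, 0.71, -0.031, 0.703]
wrist_force: [-36.8, 3.1, 20.4]
finger_gap: 0.002
```

View pics/z27.png

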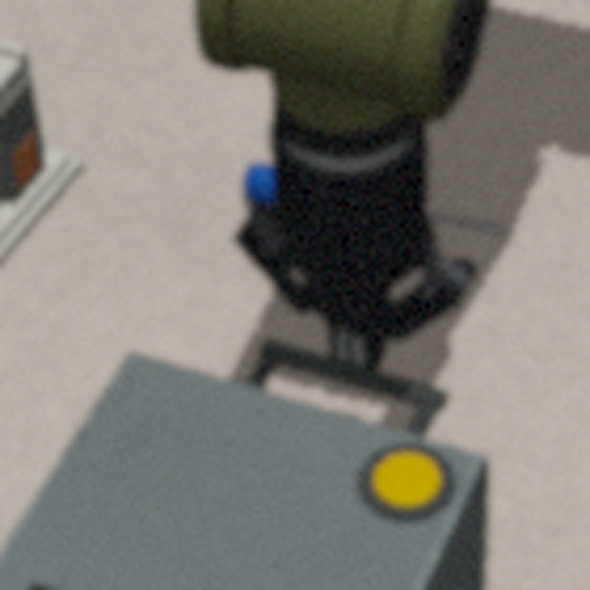

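It has reached a firm stop at the expected home position, with the panel against the housing. I'll back off and check.

```bash
python3 -m handwheel '{"delta_pos":[[-5,0,0],[-20,1,0],[-45,2,0],[-75,3,20],[-100,4,60],[-120,-20,110],[-130,-60,150],[-140,-100,160],[-150,-140,160],[-160,-180,160],[-170,-220,160],[-170,-220,160]],"delta_rot":[[0,0,0],[0,0,0],[0,0,0],[0,0,0],[0,0,0],[0,0,0],[0,0,0],[0,0,0],[0,0,0],[0,0,0],[0,0,0],[0,0,0]]}'
python3 -m handwheel '{"delta_pos":[[-20,-40,0],[-40,-80,0],[-60,-120,0],[-80,-150,0],[-90,-160,0],[-90,-160,0]],"delta_rot":[[0,0,0],[0,0,0],[0,0,0],[0,0,0],[0,0,0],[0,0,0]]}'
python3 - <<'E'
from h import *
c=shot('scene','s22');t=shot('top','t22')
cv2.imwrite('pics/z28.png',cv2.resize(t['pixels'][:,:,::-1][90:200,230:345],None,fx=5,fy=5,interpolation=cv2.INTER_CUBIC))
E
```

```text
time_s: 34.3
ee_pos: [0.4117, -0.2333, 0.2415]
tool_rot: [0.032, 0.706, -0.033, 0.707]
wrist_force: [0.6, 0.5, -0.3]
finger_gap: -0.001
time_s: 34.9
ee_pos: [0.322, -0.3902, 0.2413]
tool_rot: [0.032, 0.706, -0.032, 0.707]
wrist_force: [-0.2, 0.1, 0.2]
finger_gap: -0.002
```

View pics/z28.png

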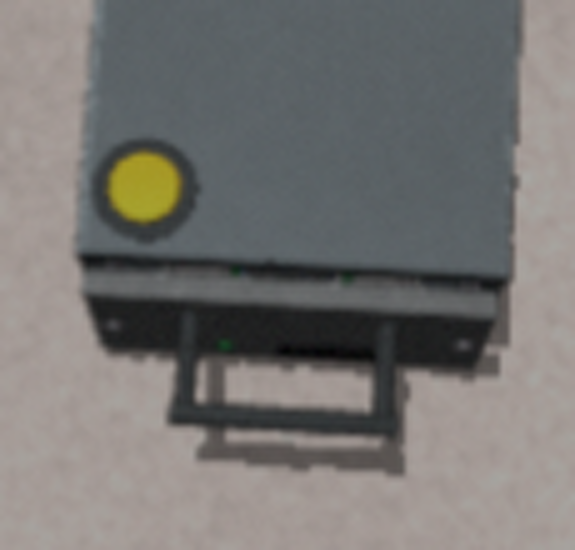

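View pics/s22.png

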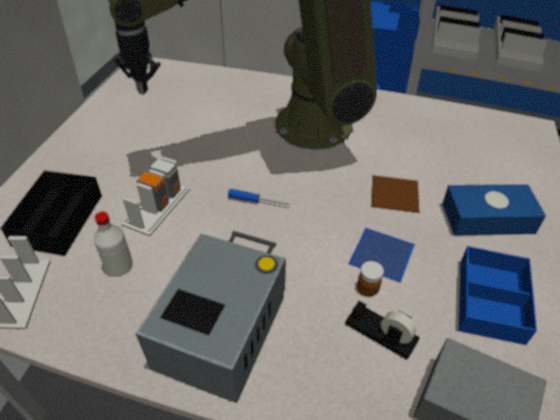

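View pics/t22.png

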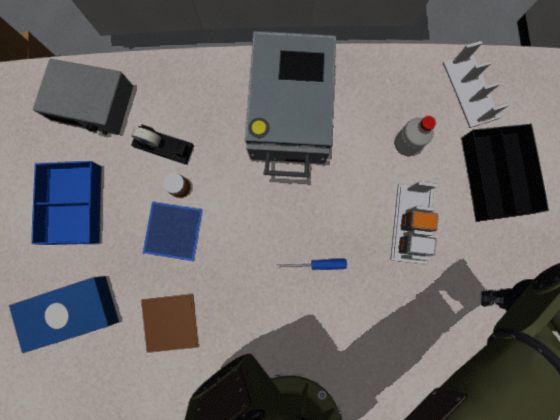

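Run:
```python
from h import *
t=load('t22')
g=lambda x,y,z:onz(t,((x+.5)/5-.5+230,(y+.5)/5-.5+90),z)*1000
print((g(170,415,.095)+g(395,428,.095))/2)
for n,p,z in(('hous L',(80,256),.14),('hous R',(510,278),.14),('pan back L',(83,268),.122),('pan back R',(497,290),.122),('pan front L',(85,292),.122),('panfront R',(494,317),.122)):print(n,g(*p,z))
```

```text
[593.265642    -5.50435424  95.        ]
hous L [659.97642622  81.08938045 140.        ]
hous R [ 645.18102104 -105.62048697  140.        ]
pan back L [659.6077282   81.39090806 122.        ]
pan back R [ 644.70812268 -101.84970709  122.        ]
pan front L [648.62133898  80.64836193 122.        ]
panfront R [ 632.46926413 -100.00932346  122.        ]
```

Run:
```python
from h import *
a=load('s22');
cv2.imwrite('pics/z29.png',np.hstack([cv2.resize(load(n)['pixels'][:,:,::-1][180:280,190:290],(400,400),interpolation=cv2.INTER_CUBIC) for n in('s21','s22')]))
```

```text
(no output)
```

View pics/z29.png

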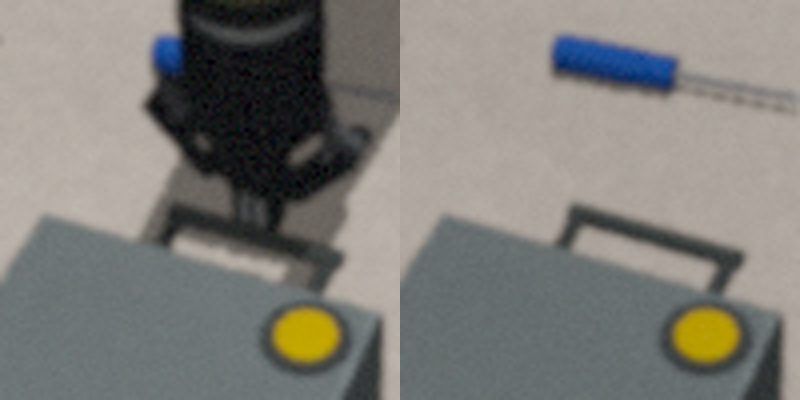

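The handle is in the same place before and after I let go, the panel is flush with the housing, and the other things look unmoved. I'll hand it in.

Run:
```python
from cell import arm
print(arm.finish_job())
```

```text
the job is handed in; nothing more can be done
None
```

The job is done and handed in at about 35 s of the 72 s allowed; no verdict was reported.

**What I did**
- I pulled the chassis out by its bar until the yellow button popped up.
- I lifted the blue module out by its ends and stood it on the blue pad. It took about 20 N of downward contact there before I eased off.
- I regripped it by its sides and lowered it into the nest. It touched at the predicted height, and I let go with it upright.
- I pressed the release, and the chassis glided in.
- I pushed it against its stop; the contact force rose to about 37 N over the last few millimetres.

**Last checks**
- **Chassis home:** the panel's back edge is within about 0.5 mm of the housing face, the button is down, and the handle did not spring back when I withdrew.
- **Handle travel:** the top camera gives about 123 mm from the locked position instead of 125 mm, which is within the camera error. The finger position at the stop fits home to within about 1 mm.
- **Module:** it was upright in the nest in the last pictures before the push. Once home it is hidden inside the housing, so I could not see it at the end.
- **Other things:** the orange and white modules, jar, driver, bottle and tape dispenser look unmoved in both views. I compared these by eye only.

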